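# Seat the phone tray, then hold the camera module down with the press pen

## Robot

A 7-joint arm with a two-finger parallel gripper is mounted at the origin on the work surface. World frame = base frame: x ahead of the robot, y to its left, z up, the work surface at z = 0. Lengths are in m, angles in rad, forces in N, time in s.
With the tool pointing down it reaches from about 0.35 to 0.9 m from the base axis. Payload 7.2 kg.
Tool frame: the origin (TCP) lies between the finger pads; the fingertips stand 17 mm ahead of it and the grasp point (between the pads) lies 2 mm behind it (finger_overhang is the distance from the TCP to the fingertips, in m); z points along the fingers, y is the line along which they close (so a half turn about z gives the same grasp; the last joint's range is limited). The gripper opens to 85 mm and grips with 20 to 120 N. Pads are 22 mm wide; open, the fingers measure 114 mm over their backs; the gripper's body (76 mm by 85 mm) begins 54 mm behind the grasp point. The pads swing forward as they close: fully open they stand 13 mm farther back than shut.
Start: joints at [-1.218, 0.411, -0.013, 1.596, 0.006, 1.134, -0.082], TCP at [0.255, 0.57, 0.248] pointing down, gripper open.
Joint ranges: [-2.95, 2.95], [-0.29, 1.99], [-1.47, 1.44], [0.14, 2.54], [-1.03, 4.17], [0.13, 1.85], [-2.86, 2.86]. Speed limits (rad/s): [2.39, 2.39, 3.01, 3.01, 3.14, 3.14, 3.14].

## Interface

Orientations are given as a unit quaternion [x, y, z, w].
In Python, from cell import * gives the robot as it stands. The module is installed in compiled form; this text tells all that it offers.
- The arm moves only by the tool carry_out, never from a script. Its argument "moves" is a list of rows, each an object with "jaw": the closure, from 0 (fully open) to 1 (shut); "travel": the shift along the world's x, y, z normalised to -1 to 1, where 1 is 30 mm, a list of three; "turn": the turn about the world's z normalised to -1 to 1, where 1 is 0.08 rad. A call has 1 to 20 rows; each row shifts and turns the commanded pose from where the row before left it; what a row does not reach is not made up. A row lasts 1/8 s, in which the tool goes at most 62.5 mm and 10.7 degrees, less where a joint would pass 70% of its speed; a pose out of reach is approached as far as the arm can. A call with a number of a shift or a turn outside -1 to 1 is refused whole. A call with a gripper value outside its range is refused whole. The fingers move at their own pace and stop on an object; the grip force is fixed at half the most. Time passes only in rows, so rows that do not move let the fingers close. It gives the time, the measured TCP pose, the force, the opening and the grip force at its end, in the units of the state.
- get_state(): the state, without advancing time (a new reading comes with each control period).
- get_image(name): name is "scene" or "top" or "wrist"; returns (picture, depth): 480x640x3 uint8, blue, green, red; 480x640 float32, m along the optical axis (not along the pixel's ray), 0 where there is no reading.
- get_calibration(name): a dict with "fx", "fy", "cx", "cy" (pixels), "pose" (4x4, takes a point from camera to world coordinates). Camera axes: x right, y down, z forward; pixel columns grow to the right and rows downward; lengths in m; the calibration is good to about 2 mm. A picture is of the moment at which its call begins: read the wrist's pose just before it. get_calibration takes no time and is no camera call; for the wrist camera it gives the pose at the moment of the call.
- hand_in(): hands the job in; it is judged then, once.
The state is a dict: "t": time; "joints": joint angles; "dq": joint speeds; "tau": joint torques, N m; "ee_pos": TCP position; "tcp_rot": TCP orientation; "wrist_force": force on the tool from outside, world axes, zero at the start; "moment": the same for the moment, N m; "finger_gap": finger opening in m; "finger_force": force on a finger pad.
Only numpy, scipy, OpenCV 4.12 (cv2) and the standard library are available. Lean on these libraries where they do the work, as an engineer would, in place of code of your own. Each camera call takes 0.05 s, during which the arm holds its last target. There are 200 camera calls.

## Task

The glue under the phone's camera module is setting: first push the phone tray of the lever press fully home until it seats, then take the press pen from the tool stand and press its sprung tip gently on the marked round pad of the module, pen upright, with the tip pushed in about half-way. Finish while still holding the pen there, gripped and pressing; do not put it down or let go. Leave everything else in its place.

Things in the scene. Friction and masses are not known exactly. Their poses are not given: they have to be found in the camera images.
- tray (a joint): phone tray of the steel lever press, a drawer that slides level out of the press towards the press's own -x; value = how far it stands open in m (0 = fully home, at most 0.075). It drags with about 1 N; over the last 11 to 5 mm a spring detent resists with up to about 6 N, then draws it in the last 4 mm with a click to its hard stop at 0 (a 10 to 14 N push seats it surely)
- tray_front (a point): middle of the outer face of the tray's front plate (plate 110 wide, 40 high, 8 thick, its top edge about 20 above this point, its lower edge 20 below; nothing stands in front of it). Its x axis points the way the tray goes home, z is up; the tray turns with the press, which is fixed
- module: grey phone camera module, a plate 42 x 38 x 6 glued in the phone that lies in the tray, near the tray's front; it moves with the tray and gives about 1 mm at 4 N on its soft glue. Two raised lens rings (15 across, 1.5 high) stand in its +y half. Origin at the centre of its underside
- spot (a point): the marked spot on the module: centre of the top face of a raised round pad, 16 across, 1.5 high, edged with a thin dark ring and with a dot in the middle, in the module's -y half beside the two lenses. Level, facing up. The press's head and column (up to 140 above the base's underside; the lever's ball 205) stand only behind it, the nearest (the round rubber head) 85 mm or more away in +x when the tray is home
- pen_grip (a point): centre of the barrel of the press pen: upright round metal barrel 16 across and 74 long (37 above and below this point), the thickest of the three tools in the stand. Under the barrel a collar 24 across and 6 thick (underside 45 below this point) hangs on the stand's top; under that a sleeve 13 across, 30 long, and the sprung tip. z runs up the pen. Mass about 70 g
- pen_end (a point): end face of the pen's sprung tip, a white pad 8 across, on the pen's axis, 90 below pen_grip when not pushed in. z as the pen
- pen_tip (a joint): how far the pen's sprung tip is pushed in, m: 0 = fully out, 0.010 = bottomed. The spring pushes with 1 N at 0 rising to 5 N at 0.010 (3 N at half-way)
- stand: fixed wooden tool stand, 60 (x) x 170 (y) x 60 high, three upright through holes 17 across in a row along its y axis, 55 apart; each holds one tool, which is which varies. Origin at the centre of its underside. A gripper has room if its fingers close along the stand's x axis. Lift a tool 50 straight up to clear the hole
- suction_cup: pale silicone suction cup, 48 across, 34 high, standing on the mat; a bystander, origin at the centre of its underside
- tin: round stainless parts tin, lid closed, 70 across, 34 high; a bystander, origin at the centre of its underside
- tape: roll of tape lying flat, 72 across, 18 high; a bystander, origin at the centre of its underside
- bottle: small white bottle, 36 across, 85 high; a bystander, origin at the centre of its underside
- dish: open grey four-part dish, 90 x 110, 18 high; a bystander, origin at the centre of its underside
- spudger: black spudger: a flat upright blade (13 x 6, reaching 85 above its collar) hanging in another hole of the stand by a collar like the pen's; origin at the underside of its collar; a bystander
- driver: slim steel precision screwdriver (shaft 9 across with an 18 wide swivel cap, reaching 68 above its collar) in the remaining hole of the stand; origin at the underside of its collar; a bystander
- pen: the press pen as a whole (see pen_grip); origin on its axis at the underside of its collar, 45 below pen_grip
There are look-alikes about, which are no part of the job. What is shaped like the pen but orange or turquoise is not meant.

How it is judged:
On the way, in this order (a step that is already met when the one before it is completed fails the run):
1. the tray is pushed home and seated (value of joint tray below 0.0025 m), for 0.2 s.
2. the pen is drawn clear of the stand in the fingers (contact force between the fingers and pen above 2 N and z of pen_end in the frame of stand above 0.06 m), for 0.1 s.
At the end, for the whole second after the job is handed in: The tray is home (within 2.5 mm); the gripper holds the pen, clear of the stand, upright within 8 degrees, its tip's centre within 5 mm of the middle of the marked pad and pressing on the module with the tip pushed in 1.5 to 8.8 mm (0.8 to 8 N), still so through the last second (value of joint tray below 0.0025 m and value of joint pen_tip between 0.0015 and 0.0088 m and contact force between pen and module between 0.8 and 8 N and horizontal distance between pen_end and spot below 0.005 m and angle between pen_grip's own z axis and vertical below 0.14 rad and contact force between the fingers and pen above 2 N and contact force between pen and stand below 0.05 N); the arm keeps its last pose, push and grip.
It fails at once if the pen is pressed hard on the module (over 12 N) (contact force between pen and module above 12 N).
It fails at once if a bystander is shifted by more than 25 mm (distance of any of suction_cup, tin, tape, bottle, dish, spudger, driver from where it was at the start of the episode above 0.025 m).
It also fails if it takes over 51 s, if anything falls off the work surface, if the arm or the gripper's body presses on something with over 40 N, if the wrist force passes 120 N, or if a joint passes its speed limit or range.

## Working session

There is one attempt and no reset: what is moved stays moved. The work goes in short steps, Python scripts to look and compute and a tool call to move; the robot and the scene stay as the last step left them, time stands still between calls to the robot, and variables do not carry over. Pictures are saved under pics/ and viewed, at most 10 in all, crops included, and the job is handed in when it is done.

Besides the shell and the picture viewer there is one more tool, called after "Request:" as name([rows], argument=value, ...), one row to a line, values as JSON. carry_out: Moves the arm, as the interface text tells. Its arguments: {"type":"object","properties":{"moves":{"type":"array"}},"required":["moves"]}

```bash
mkdir -p pics; cat > h.py <<'E'
from cell import *
import numpy as np, cv2
def grab(n,tag):
    c=get_calibration(n); p,d=get_image(n); np.savez(f'pics/{tag}.npz',p=p,d=d,**{k:np.array(c[k]) for k in c}); cv2.imwrite(f'pics/{tag}.png',p)
def W(tag,u,v,r=1,z=None):
    f=np.load(f'pics/{tag}.npz'); d=f['d'][v-r:v+r+1,u-r:u+r+1]; d=np.median(d[d>0]) if (d>0).any() else 0
    ray=np.array([(u-f['cx'])/f['fx'],(v-f['cy'])/f['fy'],1]); P=f['pose']
    if z is not None: d=(z-P[2,3])/(P[:3,:3]@ray)[2]
    return P[:3,:3]@(ray*d)+P[:3,3]
E
python3 - <<'E'
from h import *
grab('scene','s0');grab('top','t0')
s=get_state();print(s)
E
```

```text
{'t': 0.1, 'joints': array([-1.21819013,  0.41182244, -0.01270274,  1.59695933,  0.00561303,
        1.13430178, -0.0821925 ]), 'dq': array([ 0.00082208, -0.00274473, -0.00063045, -0.00251866, -0.00064064,
        0.0005741 ,  0.00036045]), 'tau': array([ 3.89945955e-03, -6.01830339e+01,  6.85108937e-01, -3.00089765e+01,
        1.41368428e-02,  6.36469253e-03,  6.43016460e-05]), 'ee_pos': array([0.25517976, 0.57007164, 0.24753604]), 'tcp_rot': array([ 2.08840025e-01,  9.77949546e-01, -7.21575526e-04, -9.36445422e-05]), 'wrist_force': array([-1.12328944, -0.02086678, -0.48148518]), 'moment': array([0.05500005, 0.00454062, 0.00885251]), 'finger_force': 0.0, 'finger_gap': 0.08529703492124513}
```

View pics/t0.png

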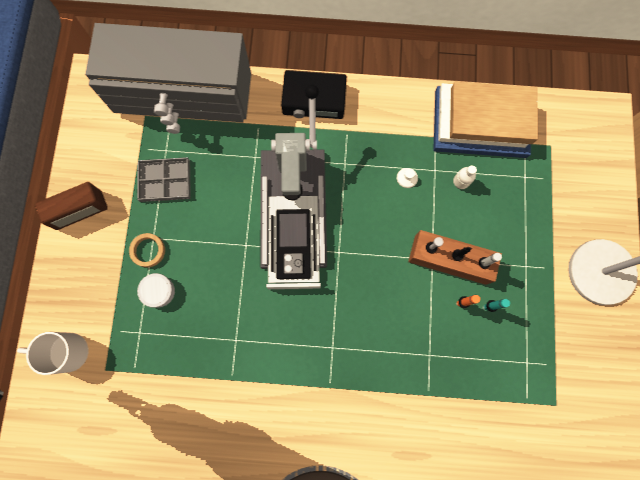

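View pics/s0.png

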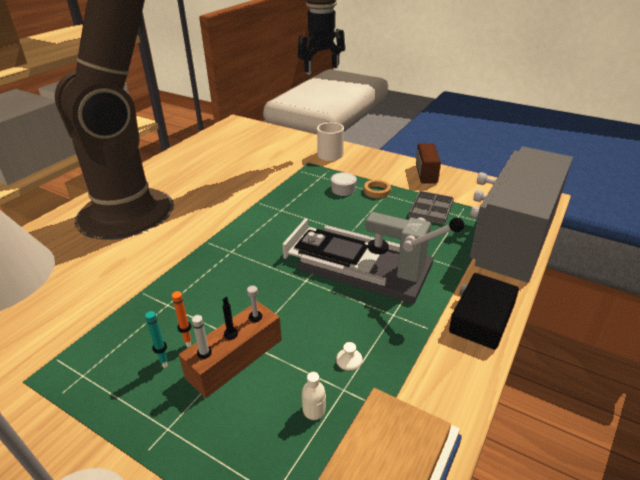

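The top view shows the press with its tray front at about (293,283), the stand around (457,257), the pen at its right end (490,260), and the orange and turquoise decoys at (470,300) and (500,304). I'll enlarge both areas.

```bash
python3 - <<'E'
from h import *
p=cv2.imread('pics/t0.png'); 
a=cv2.resize(p[200:300,245:345],None,fx=6,fy=6,interpolation=cv2.INTER_CUBIC)[:, :396]
a=cv2.resize(p[200:300,260:326],(396,600),interpolation=cv2.INTER_CUBIC)
b=cv2.resize(p[225:325,405:515],(396,360),interpolation=cv2.INTER_CUBIC)
o=np.zeros((600,800,3),np.uint8);o[:,:396]=a;o[:360,400:796]=b
cv2.imwrite('pics/c0.png',o)
f=np.load('pics/t0.npz');print(f['fx'],f['cx'],f['cy'],f['pose'].round(4))
E
```

```text
523.0447480272893 316.0611890040023 229.5823795814796 [[ 0.0756 -0.9744  0.2117  0.3556]
 [-0.9971 -0.075   0.011   0.0393]
 [ 0.0052 -0.2119 -0.9773  1.1081]
 [ 0.      0.      0.      1.    ]]
```

View pics/c0.png

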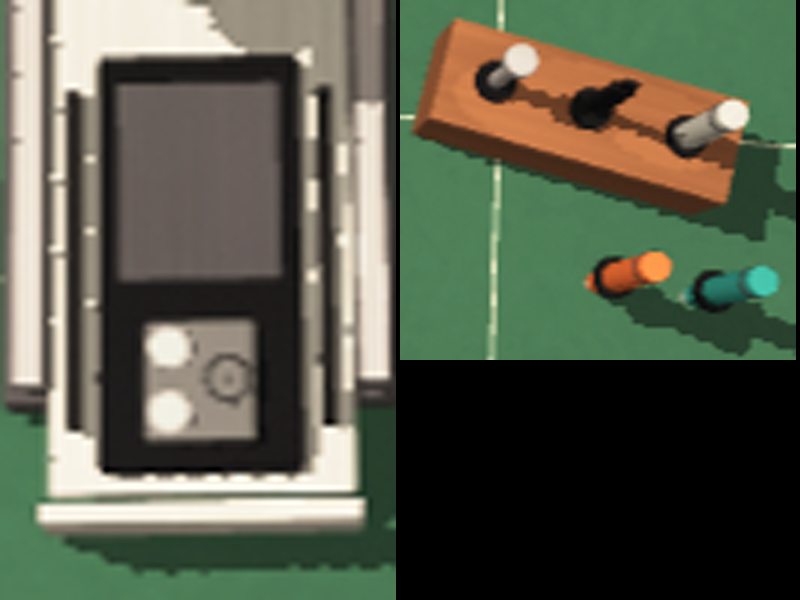

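```bash
python3 - <<'E'
from h import *
np.set_printoptions(precision=4,suppress=True)
def Z(u,v,z):
    f=np.load('pics/t0.npz');ray=np.array([(u-f['cx'])/f['fx'],(v-f['cy'])/f['fy'],1]);P=f['pose'];r=P[:3,:3]@ray
    return P[:3,3]+r*(z-P[2,3])/r[2]
for n,u,v in [('spot',298,263),('modul',285,268),('phone',293,235),('plateL',268,286),('plateM',294,286),('plateR',319,286),('pentop',497,256),('standtop',440,250),('lidbase',263,240),('traydeck',272,277)]:
    print(n,W('t0',u,v))
print('pen',Z(497.1,256.3,.142),'collar',Z(484.4,262.3,.064))
for c in [(459,20),(412,122),(722,203),(748,100)]: print('stand',Z(405+(c[0]-400)/3.6,225+c[1]/3.6,.06))
zt=W('t0',294,286)[2]
for c in [(38,525),(365,525),(38,500),(365,497)]: print('plate',Z(259.6+c[0]/6,199.6+c[1]/6,zt))
# rail edges direction
zp=W('t0',293,235)[2]
for c in [(101,60),(99,470),(301,58),(303,470)]: print('phone',Z(259.6+c[0]/6,199.6+c[1]/6,zp))
zs=W('t0',298,263)[2]; print('spot',Z(259.6+229/6,199.6+379/6,zs))
E
```

```text
spot [0.5131 0.0829 0.0449]
modul [0.5009 0.1086 0.0443]
phone [0.5721 0.0985 0.0383]
plateL [0.4611 0.1394 0.0486]
plateM [0.4653 0.087  0.0469]
plateR [0.469  0.0364 0.0478]
pentop [ 0.5402 -0.2912  0.1429]
standtop [ 0.5588 -0.2028  0.064 ]
lidbase [0.557  0.1601 0.0365]
traydeck [0.4823 0.1348 0.028 ]
pen [ 0.5398 -0.2918  0.142 ] collar [ 0.5404 -0.2929  0.064 ]
stand [ 0.5972 -0.1646  0.06  ]
stand [ 0.5363 -0.1401  0.06  ]
stand [ 0.5038 -0.3146  0.06  ]
stand [ 0.5634 -0.3291  0.06  ]
plate [0.4587 0.1435 0.0469]
plate [0.4671 0.0334 0.0469]
plate [0.4671 0.1443 0.0469]
plate [0.4766 0.0341 0.0469]
phone [0.6239 0.1379 0.0383]
phone [0.4798 0.1254 0.0383]
phone [0.6301 0.0679 0.0383]
phone [0.4852 0.0559 0.0383]
spot [0.5135 0.0834 0.0449]
```

Request:
carry_out([
  {"jaw": 1, "travel": [0.29, -0.95, 0], "turn": 0.37},
  {"jaw": 1, "travel": [0.29, -0.95, 0], "turn": 0.37},
  {"jaw": 1, "travel": [0.29, -0.95, 0], "turn": 0.37},
  {"jaw": 1, "travel": [0.29, -0.95, 0], "turn": 0.37},
  {"jaw": 1, "travel": [0.29, -0.95, 0], "turn": 0.37},
  {"jaw": 1, "travel": [0.29, -0.95, 0], "turn": 0.37},
  {"jaw": 1, "travel": [0.29, -0.95, 0], "turn": 0.37},
  {"jaw": 1, "travel": [0.29, -0.95, 0], "turn": 0.37},
  {"jaw": 1, "travel": [0.29, -0.95, 0], "turn": 0.37},
  {"jaw": 1, "travel": [0.29, -0.95, 0], "turn": 0.37},
  {"jaw": 1, "travel": [0.29, -0.95, 0], "turn": 0.37},
  {"jaw": 1, "travel": [0.29, -0.95, 0], "turn": 0.37},
  {"jaw": 1, "travel": [0.29, -0.95, 0], "turn": 0.37},
  {"jaw": 1, "travel": [0.29, -0.95, 0], "turn": 0.37},
  {"jaw": 1, "travel": [0.29, -0.95, 0], "turn": 0.37},
  {"jaw": 1, "travel": [0.29, -0.95, 0], "turn": 0.37},
  {"jaw": 1, "travel": [0.29, -0.95, 0], "turn": 0.37},
  {"jaw": 1, "travel": [0, 0, 0], "turn": 0},
])

```text
t: 2.35
ee_pos: [0.4034, 0.084, 0.2482]
tcp_rot: [-0.039, 0.999, -0.0, -0.0]
wrist_force: [-0.0, 0.5, -0.6]
finger_gap: 0.0001
finger_force: 0.0
```

Request:
carry_out([
  {"jaw": 1, "travel": [0, 0, -1], "turn": 0},
  {"jaw": 1, "travel": [0, 0, -1], "turn": 0},
  {"jaw": 1, "travel": [0, 0, -1], "turn": 0},
  {"jaw": 1, "travel": [0, 0, -1], "turn": 0},
  {"jaw": 1, "travel": [0, 0, -1], "turn": 0},
  {"jaw": 1, "travel": [0, 0, -1], "turn": 0},
  {"jaw": 1, "travel": [0, 0, -1], "turn": 0},
  {"jaw": 1, "travel": [0.5, 0.042, 0], "turn": 0},
  {"jaw": 1, "travel": [0.5, 0.042, 0], "turn": 0},
  {"jaw": 1, "travel": [0, 0, 0], "turn": 0},
])

```text
t: 3.6
ee_pos: [0.4359, 0.0891, 0.0395]
tcp_rot: [-0.041, 0.999, 0.0, 0.002]
wrist_force: [-0.5, -0.7, -0.4]
finger_gap: 0.0002
finger_force: 0.0
```

Request:
carry_out([
  {"jaw": 1, "travel": [0.3, 0.025, 0], "turn": 0},
  {"jaw": 1, "travel": [0.3, 0.025, 0], "turn": 0},
  {"jaw": 1, "travel": [0.3, 0.025, 0], "turn": 0},
  {"jaw": 1, "travel": [0.3, 0.025, 0], "turn": 0},
  {"jaw": 1, "travel": [0, 0, 0], "turn": 0},
])

```text
t: 4.22
ee_pos: [0.4702, 0.0916, 0.0383]
tcp_rot: [-0.041, 0.999, 0.0, 0.001]
wrist_force: [-1.0, -0.2, -0.3]
finger_gap: -0.0002
finger_force: 0.0
```

```bash
python3 - <<'E'
from h import *
grab('top','t1')
p=cv2.imread('pics/t1.png');cv2.imwrite('pics/c1.png',cv2.resize(p[120:300,220:360],None,fx=3.3,fy=3.3,interpolation=cv2.INTER_CUBIC))
E
```

```text
(no output)
```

View pics/c1.png

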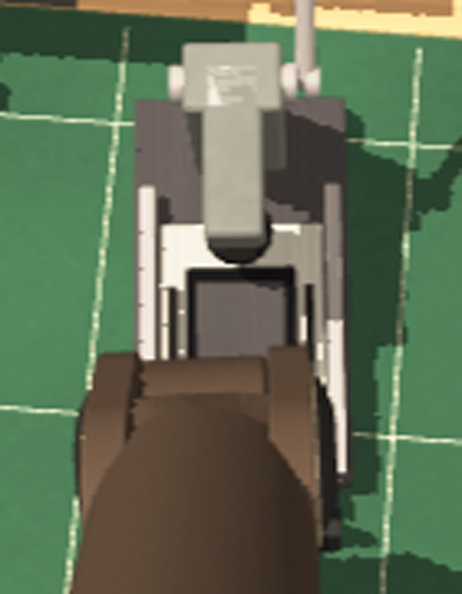

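The crop shows the gripper against the tray front, which is drifting home at the expected drag of about 1 N. I'll keep pushing in small steps.

Request:
carry_out([
  {"jaw": 1, "travel": [0.2, 0.0166, 0], "turn": 0},
  {"jaw": 1, "travel": [0.2, 0.0166, 0], "turn": 0},
  {"jaw": 1, "travel": [0.1, 0.0083, 0], "turn": 0},
  {"jaw": 1, "travel": [0, 0, 0], "turn": 0},
])

```text
t: 4.78
ee_pos: [0.4836, 0.0927, 0.038]
tcp_rot: [-0.041, 0.999, -0.0, -0.001]
wrist_force: [-3.2, -1.0, 0.1]
finger_gap: -0.0001
finger_force: 1.6
```

Request:
carry_out([
  {"jaw": 1, "travel": [0.1, 0.0083, 0], "turn": 0},
  {"jaw": 1, "travel": [0.1, 0.0083, 0], "turn": 0},
  {"jaw": 1, "travel": [0.1, 0.0083, 0], "turn": 0},
  {"jaw": 1, "travel": [0, 0, 0], "turn": 0},
])

```text
t: 5.28
ee_pos: [0.4929, 0.0935, 0.0383]
tcp_rot: [-0.041, 0.999, 0.0, -0.0]
wrist_force: [-3.9, -0.2, 3.2]
finger_gap: 0.0001
finger_force: 2.3
```

Request:
carry_out([
  {"jaw": 1, "travel": [0.1, 0.0083, 0], "turn": 0},
  {"jaw": 1, "travel": [0.1, 0.0083, 0], "turn": 0},
  {"jaw": 1, "travel": [0, 0, 0], "turn": 0},
])

```text
t: 5.65
ee_pos: [0.493, 0.0935, 0.0373]
tcp_rot: [-0.042, 0.999, -0.0, -0.006]
wrist_force: [-19.5, -0.8, 14.1]
finger_gap: -0.0004
finger_force: 9.9
```

Request:
carry_out([
  {"jaw": 1, "travel": [0, 0, 0], "turn": 0},
  {"jaw": 1, "travel": [0, 0, 0], "turn": 0},
  {"jaw": 1, "travel": [-0.8, -0.066, 0], "turn": 0},
  {"jaw": 1, "travel": [-1, -0.083, 0], "turn": 0},
  {"jaw": 1, "travel": [-1, -0.083, 1], "turn": 0},
  {"jaw": 1, "travel": [0, 0, 1], "turn": 0},
  {"jaw": 1, "travel": [0, -1, 1], "turn": -1},
  {"jaw": 1, "travel": [0, -1, 1], "turn": -1},
  {"jaw": 1, "travel": [0, -1, 1], "turn": -1},
  {"jaw": 1, "travel": [0, -1, 1], "turn": -1},
  {"jaw": 0, "travel": [0, -1, 1], "turn": -1},
  {"jaw": 0, "travel": [0, -1, 0], "turn": -1},
  {"jaw": 0, "travel": [0, -1, 0], "turn": -1},
  {"jaw": 0, "travel": [0, 0, 0], "turn": -1},
  {"jaw": 0, "travel": [0, 0, 0], "turn": -1},
])

```text
t: 7.52
ee_pos: [0.4161, -0.1238, 0.2488]
tcp_rot: [0.315, 0.949, 0.0, 0.001]
wrist_force: [0.1, -0.5, -0.2]
finger_gap: 0.0854
finger_force: 0.0
```

```bash
python3 - <<'E'
from h import *
grab('top','t2')
p=cv2.imread('pics/t2.png');cv2.imwrite('pics/c2.png',cv2.resize(p[200:300,260:326],(396,600),interpolation=cv2.INTER_CUBIC))
E
```

```text
(no output)
```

View pics/c2.png

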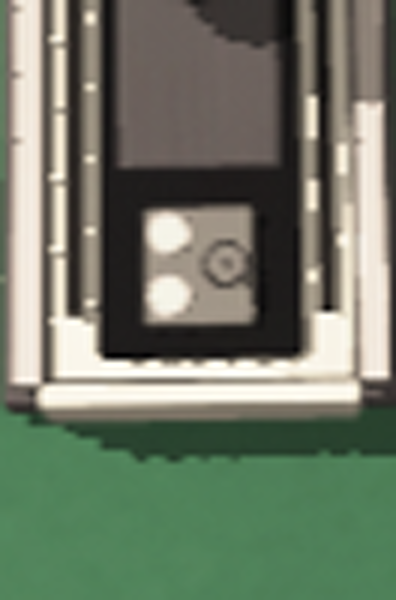

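The tray front now sits flush with the press base, and the pad is at crop (227,263). Next I go above the pen.

Request:
carry_out([
  {"jaw": 0, "travel": [0.295, -0.4, 0], "turn": -1},
  {"jaw": 0, "travel": [0.295, -0.4, 0], "turn": -1},
  {"jaw": 0, "travel": [0.295, -0.4, 0], "turn": -1},
  {"jaw": 0, "travel": [0.295, -0.4, 0], "turn": -1},
  {"jaw": 0, "travel": [0.295, -0.4, 0], "turn": -1},
  {"jaw": 0, "travel": [0.295, -0.4, 0], "turn": -1},
  {"jaw": 0, "travel": [0.295, -0.4, 0], "turn": -1},
  {"jaw": 0, "travel": [0.295, -0.4, 0], "turn": -1},
  {"jaw": 0, "travel": [0.295, -0.4, 0], "turn": -1},
  {"jaw": 0, "travel": [0.295, -0.4, 0], "turn": -1},
  {"jaw": 0, "travel": [0.295, -0.4, 0], "turn": -1},
  {"jaw": 0, "travel": [0.295, -0.4, 0], "turn": -1},
  {"jaw": 0, "travel": [0.295, -0.4, 0], "turn": -1},
  {"jaw": 0, "travel": [0.295, -0.4, 0], "turn": -1},
  {"jaw": 0, "travel": [0, 0, 0], "turn": 0},
])

```text
t: 9.45
ee_pos: [0.5397, -0.2919, 0.2483]
tcp_rot: [0.77, 0.638, -0.0, 0.001]
wrist_force: [-0.7, -0.1, -0.2]
finger_gap: 0.0855
finger_force: 0.0
```

```bash
python3 - <<'E'
from h import *
np.set_printoptions(precision=4,suppress=True)
grab('wrist','w0')
print(get_state()['ee_pos'],np.load('pics/w0.npz')['pose'])
print('decoys',W('t0',474,299,0),W('t0',505,303,0))
f=np.load('pics/t2.npz');z=W('t2',298,243)
print(z)
E
```

```text
[ 0.5393 -0.2913  0.2482] [[ 0.9828 -0.1768 -0.0529  0.5539]
 [-0.1845 -0.9405 -0.2852 -0.2194]
 [ 0.0007  0.29   -0.957   0.375 ]
 [ 0.      0.      0.      1.    ]]
decoys [ 0.4585 -0.2543  0.1259] [ 0.4554 -0.3121  0.1262]
[0.5546 0.0863 0.0455]
```

View pics/w0.png

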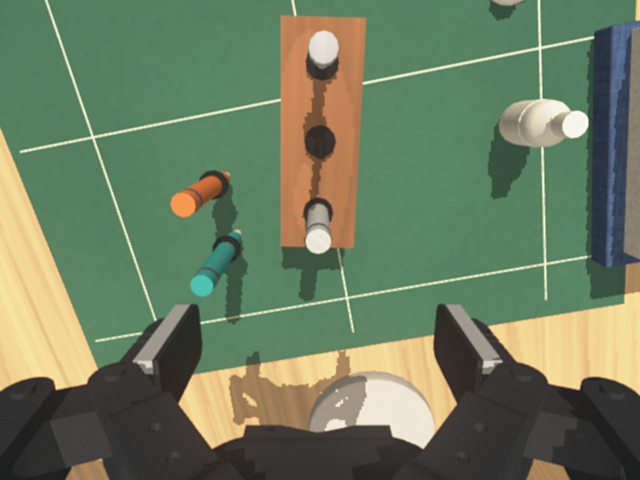

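The wrist view shows the stand edges vertical, so the jaws are aligned with its x axis. The pen's top is at (318,240), its collar at (318,210). The turquoise decoy at (202,285) lies just clear of the left finger.

```bash
python3 - <<'E'
from h import *
np.set_printoptions(precision=4,suppress=True)
print(W('w0',318,240,1),W('w0',318,240,z=.142),W('w0',318,211,z=.066), W('w0',340,150), W('w0',202,285))
# spot from t2
f=np.load('pics/t2.npz');P=f['pose'];u,v=259.6+227/6,199.6+263/6
r=P[:3,:3]@np.array([(u-f['cx'])/f['fx'],(v-f['cy'])/f['fy'],1]);print('spot',P[:3,3]+r*(.045-P[2,3])/r[2])
E
```

```text
[ 0.5411 -0.2908  0.1443] [ 0.541  -0.2915  0.142 ] [ 0.5412 -0.2912  0.066 ] [ 0.5666 -0.2475  0.0643] [ 0.4578 -0.3123  0.129 ]
spot [0.5537 0.0874 0.045 ]
```

Request:
carry_out([
  {"jaw": 0, "travel": [0.04, 0.01, -0.96], "turn": 0},
  {"jaw": 0, "travel": [0, 0, -0.96], "turn": 0},
  {"jaw": 0, "travel": [0, 0, -0.96], "turn": 0},
  {"jaw": 0, "travel": [0, 0, -0.96], "turn": 0},
  {"jaw": 0, "travel": [0, 0, -0.96], "turn": 0},
  {"jaw": 0, "travel": [0, 0, 0], "turn": 0},
  {"jaw": 1, "travel": [0, 0, 0], "turn": 0},
  {"jaw": 1, "travel": [0, 0, 0], "turn": 0},
  {"jaw": 1, "travel": [0, 0, 0], "turn": 0},
  {"jaw": 1, "travel": [0, 0, 0], "turn": 0},
  {"jaw": 1, "travel": [0, 0, 0], "turn": 0},
  {"jaw": 1, "travel": [0, 0, 0], "turn": 0},
])

```text
t: 11.0
ee_pos: [0.5405, -0.2908, 0.105]
tcp_rot: [0.77, 0.638, 0.0, 0.0]
wrist_force: [-1.5, 0.6, 6.9]
finger_gap: 0.0143
finger_force: 58.3
```

Request:
carry_out([
  {"jaw": 1, "travel": [0, 0, 0.3], "turn": 0},
  {"jaw": 1, "travel": [0, 0, 0.5], "turn": 0},
  {"jaw": 1, "travel": [0, 0, 0.8], "turn": 0},
  {"jaw": 1, "travel": [0, 0, 0.8], "turn": 0},
  {"jaw": 1, "travel": [0, 0, 0.8], "turn": 0},
  {"jaw": 1, "travel": [0, 0, 0.8], "turn": 0},
  {"jaw": 1, "travel": [0, 0, 0.4], "turn": 0},
  {"jaw": 1, "travel": [0, 0, 0], "turn": 0},
  {"jaw": 1, "travel": [0, 0, 0], "turn": 0},
])

```text
t: 12.12
ee_pos: [0.54, -0.2903, 0.2355]
tcp_rot: [0.77, 0.638, -0.0, -0.001]
wrist_force: [-0.5, 0.9, -0.8]
finger_gap: 0.0147
finger_force: 58.4
```

```bash
python3 - <<'E'
from h import *
grab('wrist','w1');grab('scene','s1')
p=cv2.imread('pics/w1.png');q=cv2.imread('pics/s1.png')
o=np.zeros((600,800,3),np.uint8);o[:600,:400]=cv2.resize(p[180:480,220:420],(400,600));o[:600,400:800]=cv2.resize(q[150:375,120:270],(400,600),interpolation=cv2.INTER_CUBIC)
cv2.imwrite('pics/c3.png',o)
E
```

```text
(no output)
```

View pics/c3.png

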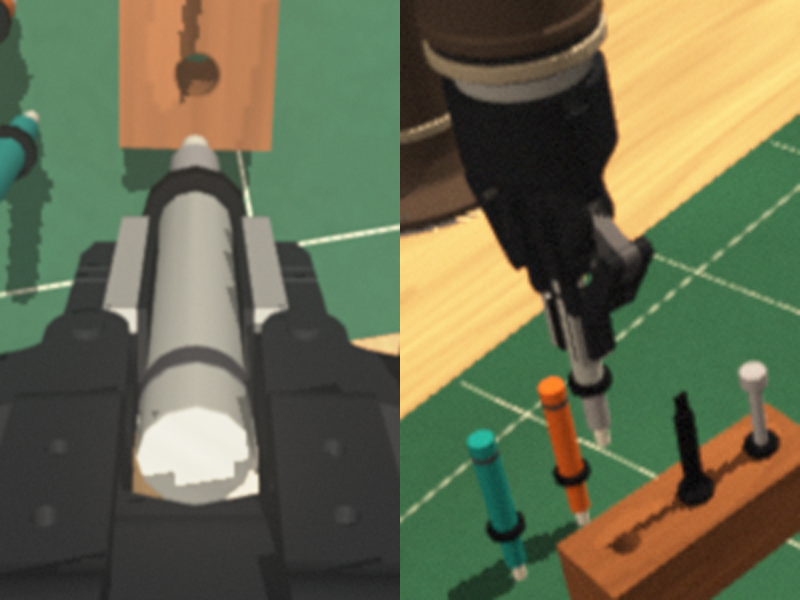

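The pen is held by its barrel, free of the stand, with its tip at about wrist pixel (317,249) and its top at (317,407). I'll check the tilt and tip offset from these.

```bash
python3 - <<'E'
from h import *
np.set_printoptions(precision=4,suppress=True)
print(get_state()['ee_pos'])
print('tip',W('w1',317,249,z=.1455),W('w1',317,250,0),'top',W('w1',317,407,z=.2725),W('w1',317,410,2))
E
```

```text
[ 0.5399 -0.2903  0.2353]
tip [ 0.5404 -0.2899  0.1455] [ 0.541 -0.287  0.156] top [ 0.5402 -0.2923  0.2725] [ 0.5404 -0.2914  0.2747]
```

Request:
carry_out([
  {"jaw": 1, "travel": [0, 0, 0.85], "turn": 0},
  {"jaw": 1, "travel": [0, 0, 0.85], "turn": 0},
  {"jaw": 1, "travel": [0, 0.5, 0], "turn": 0},
  {"jaw": 1, "travel": [0.03, 0.9, 0], "turn": 0},
  {"jaw": 1, "travel": [0.03, 0.9, 0], "turn": 0},
  {"jaw": 1, "travel": [0.03, 0.9, 0], "turn": 0},
  {"jaw": 1, "travel": [0.04, 0.9, 0], "turn": 0},
  {"jaw": 1, "travel": [0.04, 0.9, 0], "turn": 0},
  {"jaw": 1, "travel": [0.04, 0.9, 0], "turn": 0},
  {"jaw": 1, "travel": [0.04, 0.9, 0], "turn": 0},
  {"jaw": 1, "travel": [0.04, 0.9, 0], "turn": 0},
  {"jaw": 1, "travel": [0.04, 0.9, 0], "turn": 0},
  {"jaw": 1, "travel": [0.04, 0.9, 0], "turn": 0},
  {"jaw": 1, "travel": [0.04, 0.9, 0], "turn": 0},
  {"jaw": 1, "travel": [0.03, 0.9, 0], "turn": 0},
  {"jaw": 1, "travel": [0, 0.9, 0], "turn": 0},
  {"jaw": 1, "travel": [0, 0.4, 0], "turn": 0},
  {"jaw": 1, "travel": [0, 0, -0.9], "turn": 0},
  {"jaw": 1, "travel": [0, 0, -0.9], "turn": 0},
  {"jaw": 1, "travel": [0, 0, 0], "turn": 0},
])

```text
t: 14.72
ee_pos: [0.5518, 0.0869, 0.2312]
tcp_rot: [0.77, 0.638, -0.002, -0.001]
wrist_force: [-0.0, -0.8, -1.1]
finger_gap: 0.0146
finger_force: 58.6
```

```bash
python3 - <<'E'
from h import *
grab('wrist','w2');print(get_state()['ee_pos'],get_state()['wrist_force'])
p=cv2.imread('pics/w2.png')
cv2.imwrite('pics/c4.png',cv2.resize(p[120:320,220:440],(660,600),interpolation=cv2.INTER_CUBIC))
E
```

```text
[0.55282832 0.08686404 0.23264364] [-0.80597748  0.1702647  -0.43462995]
```

View pics/c4.png

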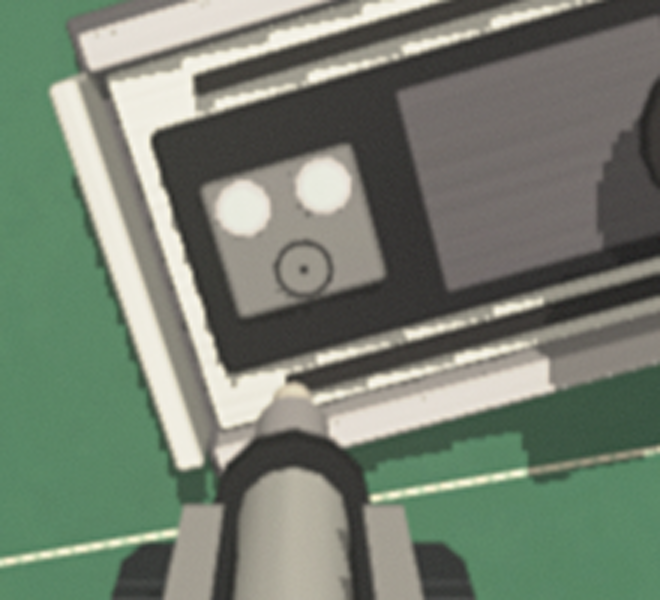

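The pad's dot is at crop (304,269), which is (321,209.5) in the wrist image. The pen tip is at crop (292,390).

```bash
python3 - <<'E'
from h import *
np.set_printoptions(precision=4,suppress=True)
for z in (.042,.045): print(W('w2',321,209,z=z),W('w2',321,210,z=z))
print(W('w2',321,210,2), 'tip',W('w2',317,250,z=.2326-.09),get_state()['ee_pos'])
E
```

```text
[0.5548 0.0872 0.042 ] [0.5547 0.0864 0.042 ]
[0.5549 0.0879 0.045 ] [0.5548 0.0871 0.045 ]
[0.5548 0.0873 0.0462] tip [0.552  0.087  0.1426] [0.5528 0.0869 0.2326]
```

Request:
carry_out([
  {"jaw": 1, "travel": [0.06, 0.01, -0.6], "turn": 0},
  {"jaw": 1, "travel": [0, 0, -0.8], "turn": 0},
  {"jaw": 1, "travel": [0, 0, -0.8], "turn": 0},
  {"jaw": 1, "travel": [0, 0, -0.5], "turn": 0},
  {"jaw": 1, "travel": [0, 0, 0], "turn": 0},
  {"jaw": 1, "travel": [0, 0, 0], "turn": 0},
])

```text
t: 15.52
ee_pos: [0.5559, 0.0875, 0.153]
tcp_rot: [0.77, 0.638, 0.001, 0.0]
wrist_force: [-0.0, 0.2, -0.8]
finger_gap: 0.0145
finger_force: 58.6
```

```bash
python3 - <<'E'
from h import *
for i in range(4):
    s=get_state();print(s['ee_pos'].round(4),s['wrist_force'].round(2)); get_image('top')
E
```

```text
[0.5559 0.0875 0.153 ] [-0.02  0.23 -0.75]
[0.556  0.0876 0.1532] [ 0.69  0.26 -1.34]
[0.5559 0.0876 0.1532] [ 0.51  0.05 -1.  ]
[0.5558 0.0877 0.1531] [ 0.03 -0.27 -0.58]
```

Request:
carry_out([
  {"jaw": 1, "travel": [-0.04, -0.01, -0.2], "turn": 0},
  {"jaw": 1, "travel": [0, 0, -0.2], "turn": 0},
  {"jaw": 1, "travel": [0, 0, -0.1], "turn": 0},
  {"jaw": 1, "travel": [0, 0, 0], "turn": 0},
  {"jaw": 1, "travel": [0, 0, 0], "turn": 0},
])

```text
t: 16.35
ee_pos: [0.5542, 0.0873, 0.1373]
tcp_rot: [0.77, 0.638, 0.0, 0.0]
wrist_force: [0.4, 0.7, -1.0]
finger_gap: 0.0147
finger_force: 58.6
```

Request:
carry_out([
  {"jaw": 1, "travel": [0, 0, -0.07], "turn": 0},
  {"jaw": 1, "travel": [0, 0, -0.03], "turn": 0},
  {"jaw": 1, "travel": [0, 0, 0], "turn": 0},
  {"jaw": 1, "travel": [0, 0, 0], "turn": 0},
])

```text
t: 16.85
ee_pos: [0.5542, 0.0873, 0.1344]
tcp_rot: [0.77, 0.638, 0.0, 0.0]
wrist_force: [-0.0, -0.6, -1.2]
finger_gap: 0.0148
finger_force: 58.6
```

```bash
python3 - <<'E'
from h import *
for i in range(4):
    s=get_state();print(s['ee_pos'].round(4),s['wrist_force'].round(2)); get_image('top')
E
```

```text
[0.5542 0.0873 0.1344] [-0.02 -0.6  -1.25]
[0.5542 0.0873 0.1343] [-0.05  0.18 -1.06]
[0.5541 0.0874 0.1343] [-0.15 -0.04 -0.71]
[0.5542 0.0873 0.1344] [ 0.62 -0.13 -1.66]
```

Not touching yet; baseline Fz is about -1.0.

Request:
carry_out([
  {"jaw": 1, "travel": [0, 0, -0.05], "turn": 0},
  {"jaw": 1, "travel": [0, 0, -0.05], "turn": 0},
  {"jaw": 1, "travel": [0, 0, 0], "turn": 0},
  {"jaw": 1, "travel": [0, 0, 0], "turn": 0},
])

```text
t: 17.55
ee_pos: [0.5541, 0.0874, 0.1314]
tcp_rot: [0.77, 0.638, 0.0, -0.0]
wrist_force: [0.3, 0.2, -0.8]
finger_gap: 0.0148
finger_force: 58.6
```

```bash
python3 - <<'E'
from h import *
for i in range(4):
    s=get_state();print(s['ee_pos'].round(4),s['wrist_force'].round(2)); get_image('top')
E
```

```text
[0.5541 0.0874 0.1314] [ 0.27  0.16 -0.75]
[0.5541 0.0873 0.1313] [0.14 0.98 0.38]
[0.5541 0.0874 0.1314] [-0.19 -0.69  1.27]
[0.5541 0.0873 0.1314] [0.34 0.13 0.53]
```

Request:
carry_out([
  {"jaw": 1, "travel": [0, 0, -0.05], "turn": 0},
  {"jaw": 1, "travel": [0, 0, -0.05], "turn": 0},
  {"jaw": 1, "travel": [0, 0, 0], "turn": 0},
  {"jaw": 1, "travel": [0, 0, 0], "turn": 0},
])

```text
t: 18.25
ee_pos: [0.5542, 0.0873, 0.1284]
tcp_rot: [0.77, 0.638, 0.0, 0.0]
wrist_force: [0.0, -0.4, 2.6]
finger_gap: 0.0148
finger_force: 58.6
```

```bash
python3 - <<'E'
from h import *
F=[]
for i in range(10):
    s=get_state();F.append(s['wrist_force']); get_image('top')
print(s['ee_pos'].round(4),np.mean(F,0).round(2),s['tcp_rot'].round(4))
E
```

```text
[0.5542 0.0873 0.1283] [-0.25  0.3   1.27] [0.7699 0.6381 0.     0.    ]
```

Request:
carry_out([
  {"jaw": 1, "travel": [0, 0, -0.03], "turn": 0},
  {"jaw": 1, "travel": [0, 0, -0.03], "turn": 0},
  {"jaw": 1, "travel": [0, 0, 0], "turn": 0},
  {"jaw": 1, "travel": [0, 0, 0], "turn": 0},
])

```text
t: 19.25
ee_pos: [0.5542, 0.0873, 0.1265]
tcp_rot: [0.77, 0.638, 0.0, 0.0]
wrist_force: [-0.7, 0.5, 2.3]
finger_gap: 0.0145
finger_force: 58.6
```

```bash
python3 - <<'E'
from h import *
F=[]
for i in range(12):
    s=get_state();F.append(s['wrist_force']); get_image('top')
print(s['ee_pos'].round(4),np.mean(F,0).round(2),s['finger_force'])
grab('wrist','w3');grab('scene','s3')
p=cv2.imread('pics/w3.png');q=cv2.imread('pics/s3.png')
o=np.zeros((600,800,3),np.uint8);o[:,:400]=cv2.resize(p[150:300,270:370],(400,600),interpolation=cv2.INTER_CUBIC)
o[:,400:]=cv2.resize(q[190:280,280:340],(400,600),interpolation=cv2.INTER_CUBIC)
cv2.imwrite('pics/c5.png',o)
E
```

```text
[0.5542 0.0873 0.1265] [-0.36  0.2   2.17] 58.60531032085419
```

View pics/c5.png

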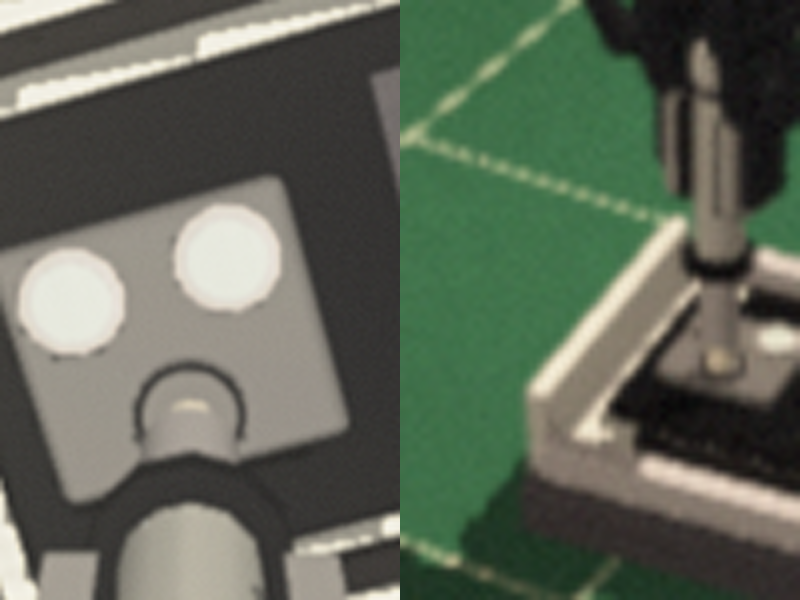

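The tip sits centred in the ring (wrist crop ring centre (190,410), tip at (190,408)). It presses at about 3 N and the tray is still home. Handing in.

```bash
python3 -c "from cell import *; print(hand_in())"
```

```text
the job is handed in; nothing more can be done
None
```

I handed the job in with the tray pushed to its stop and the pen still gripped and upright. Its tip is centred on the marked pad, pressing at about 3 N (roughly half-way in, judged from the force). No verdict came back.

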